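Switch on the bench scale and zero it

TASK

Get the bench scale ready for weighing: with the fingertips press down the raised near end of its rocker switch so that it tips fully over and stays on, then press the wide bar key well down to zero the scale with its tray on it, and let the key come back up. Do it in that order, press gently, and draw back. Leave the round key, the scale's housing and pan, the tray, the two nuts and the pin alone.

Things in the scene. Friction and masses are not known exactly. Their poses are not given: they have to be found in the camera images.
- scale: Grey bench scale, fixed, 290 mm deep (x) x 300 mm wide (y). Origin on the bench under its centre; x points from the keys to the pan, y along the row of keys. Housing top 40 mm up; on it three control units at x = -100, y = -90, 0, +90 mm, in varying order. Behind them a display strip (x -60 to -36, top 46 mm) and the steel pan (x -26 to 142, y +-140, top 56 mm). Touch none of these surfaces
- rocker_unit: Frame of the rocker switch: flat grey plate 68 x 36 x 2 mm on the housing. Origin at the centre of its underside, axes as the scale's. Its black rocker, 60 mm (x) x 28 mm (y), pivots about a y axis 6 mm above the origin. Rocker top: 15 mm above the origin at its middle; at its near end (-x) 18.6 mm when off, 11.5 mm when fully on
- rocker (a joint): Rocker angle in rad: about 0 is off (near end, -x, raised), 0.24 is its stop, fully on (near end down). Starts at 0 to 0.03. It has friction only, about 2.5 N pressed 20 mm from the middle, and stays where it is left; on counts from 0.19
- rocker_near (a point): Point on the rocker's top face in the middle of its near half, 21 mm from its middle toward -x, where to press it (turns with the rocker); two fine ribs mark it
- bar_unit: Frame of the wide bar key, a flat grey plate 30 x 52 mm, 2 mm thick, on the scale's housing. Origin at the centre of its underside, axes as the scale's. It carries the black bar key, 22 mm (x) x 44 mm (y), whose flat top is 14 mm above the origin when up
- bar_key (a joint): How far the bar key is pressed, m: 0 up, 0.006 its stop; pressed counts from 0.003. A spring pushes it up, from 1.6 N at the top to 4 N at the stop
- bar_top (a point): Centre of the top face of the bar key (goes down with it)
- round_unit: Frame of the round key, a flat grey disc 40 mm across, 2 mm thick, on the scale's housing; carries a black round key 32 mm across, top 14 mm above the origin. Origin at the centre of its underside. Leave it alone
- round_key (a joint): How far the round key is pressed, m: 0 up, 0.006 its stop. Must stay up
- tray: Shallow open aluminium tray 110 x 170 x 22 mm, loose on the scale's pan. Origin at the centre of its underside. Leave it alone
- nut_1: Loose steel hexagon nut 22 x 24 x 12 mm on the bench beside the scale. Origin at the centre of its underside. Leave it alone
- nut_2: Loose steel hexagon nut 22 x 24 x 12 mm on the bench in front of the scale's keys. Origin at the centre of its underside. Leave it alone
- pin: Loose turned steel pin 80 mm long (y), 17 mm thick, lying on the bench beside the scale. Origin at the centre of its underside. Leave it alone

How it is judged:
By the outcome, as a careful person would: the job done as asked, in the order asked, and still so for the second after the job is handed in, with the robot touching nothing.
It also fails if it takes over 32 s, if anything falls off the work surface, if the arm or the gripper's body presses on something with over 40 N, if the wrist force passes 120 N, or if a joint passes its speed limit or range.

ROBOT

A 6-joint arm with a two-finger parallel gripper is mounted at the origin on a cart in front of the work surface, level with it; the furniture and walls round the work are solid. World frame = base frame: x ahead of the robot, y to its left, z up, the work surface at z = 0. Lengths are in m, angles in rad, forces in N, time in s.
With the tool pointing down it reaches from about 0.375 to 0.9 m from the base axis. Payload 3.1 kg.
Tool frame: the origin (TCP) lies between the finger pads; the fingertips stand 22 mm ahead of it and the grasp point (between the pads) lies 3 mm ahead of it; z points along the fingers, y is the direction in which the jaws open and shut (so a half turn about z gives the same grasp; the last joint's range is limited). The gripper opens to 87 mm and grips with 3 to 60 N. Pads are 19 mm wide; open, the fingers measure 117 mm over their backs; the gripper's body (75 mm by 190 mm) begins 51 mm behind the grasp point.
Start: joints at [1.129, 0.527, 1.433, -0, 1.181, -0.178], TCP at [0.162, 0.604, 0.245] pointing down, gripper open.
Joint ranges: [-3.08, 3.08], [-0.75, 2.2], [0.22, 2.44], [-1.43, 4.57], [0, 2.65], [-2.85, 2.85]. Speed limits (rad/s): [2.79, 2.79, 3.14, 3.14, 3.14, 3.14].

INTERFACE

Orientations are given as a unit quaternion [x, y, z, w].
In Python, from workcell import * gives the robot as it stands.
- The arm moves only by the shell command python3 -m inch 'ROWS' [FORCE]. ROWS is a JSON object of lists of equal length, an entry for each row: "translation": the shift along the tool's x, y, z in units of 25 mm (1.0 is 25 mm), a list of three; "yaw": the turn about the tool's z in units of 10 degrees (1.0 is 10 degrees); "jaw": the closure in counts, from 0 (fully open) to 255 (shut). A call has 1 to 10 rows; each row is the pose to reach, as a shift and turn from the pose commanded when the call began, along the tool's axes at that moment; what a row does not reach only later rows make up. A row lasts 1/8 s, in which the tool goes at most 62.5 mm and 10.7 degrees, less where a joint would pass 70% of its speed; a pose out of reach is approached as far as the arm can. A call with a gripper value outside its range is refused whole. The fingers move at their own pace and stop on an object; FORCE is the grip in N (left out, the last holds). Time passes only in rows, so rows that repeat a pose let the fingers close. It gives the time, the measured TCP pose, the force and the opening at its end, in the units of the state.
- observe(): the state, without advancing time (a new reading comes with each control period).
- read_camera(name): name is "scene" or "top" or "wrist"; returns the picture (384x512x3 uint8, red, green, blue); there is no depth.
- camera_model(name): a dict with "fov_y" (degrees; the focal length in pixels is half the picture's height over the tangent of half this angle, whatever the lens; pixels are square), "cx", "cy" (the principal point, pixels), "extrinsics" (4x4, takes a point from camera to world coordinates); the wrist camera has in their place "T_tool_cam" (4x4, takes a point from camera to tool coordinates, whose origin is the TCP and whose axes are the flange's). Camera axes: x right, y down, z forward; pixel columns grow to the right and rows downward; lengths in m; the calibration is good to about 2 mm. A picture is of the moment at which its call begins: read the wrist's pose just before it. camera_model takes no time and is no camera call.
- close_job(): hands the job in, once; it reports no verdict.
Trained networks look in the newest picture that a camera, given by its name, has taken for a name from the list of things; names that differ only in an ending like _2 or _b are one class to them, and where a whole thing is asked for, a point or a joint stands for the part that bears it (a point fixed in the world has none). Each returns a list of dicts, best first, with "p" (0 to 1); they miss things now and then, are a little off and sometimes report something else, mostly with a low value. They report only what shows in the picture. A call takes as long as a camera call.
- look_for(camera, thing): "box" ([centre column, centre row, width, height] in pixels, round what is visible of it).
- silhouettes(camera, thing): "region" (384x512 bool, what is visible of it) and "box" ([centre column, centre row, width, height] in pixels, round what is visible of it).
The state is a dict: "clock": time; "joint_positions": joint angles; "qd": joint speeds; "tau": joint torques, N m; "position": TCP position; "tool_rot": TCP orientation; "contact_force": force on the tool from outside, world axes, zero at the start; "moment": the same for the moment, N m; "opening": finger opening in m.
Only numpy, scipy, OpenCV 4.12 (cv2) and the standard library are available. Lean on these libraries where they do the work, as an engineer would, in place of code of your own. Each camera call takes 0.05 s, during which the arm holds its last target.

## Working session

There is one attempt and no reset: what is moved stays moved. The work goes in short steps, Python scripts to look and compute and a shell command to move; the robot and the scene stay as the last step left them, time stands still between calls to the robot, and variables do not carry over. Pictures are saved under pics/ and viewed, and the job is handed in when it is done.

```bash
mkdir -p pics; ls; python3 - <<'E'
from workcell import *
import cv2,numpy as np
s=observe();print(s)
for c in("scene","top","wrist"):
    im=read_camera(c);cv2.imwrite(f"pics/{c}0.png",im[:,:,::-1])
    print(c,camera_model(c))
    for t in("rocker_near","rocker_unit","bar_unit","bar_top","round_unit","scale","tray"):
        print(c,t,[(np.round(d["box"],1).tolist(),round(d["p"],2)) for d in look_for(c,t)[:2]])
E
```

```text
pics
{'clock': 0.0, 'joint_positions': array([ 1.12952123e+00,  5.28457821e-01,  1.43389748e+00,  2.12405149e-05,
        1.18135124e+00, -1.78554930e-01]), 'qd': array([0.00091961, 0.00165413, 0.00028704, 0.00054216, 0.00100665,
       0.00047603]), 'tau': array([-6.64363452e-04, -4.40042996e+01, -1.76592672e+01,  6.32340624e-02,
        5.82202524e-02, -1.55832513e-04]), 'position': array([0.16202599, 0.60293864, 0.24357822]), 'tool_rot': array([ 1.30986566e-01,  9.91383580e-01, -1.00359476e-03, -3.31696979e-04]), 'contact_force': array([-0.43645396,  0.41622771,  0.52043848]), 'moment': array([-0.06583543, -0.02686094, -0.03784834]), 'opening': 0.08693427537289358}
scene {'fov_y': 54.26156172768724, 'cx': 255.7273180523666, 'cy': 187.8902280135826, 'extrinsics': array([[ 0.78374348, -0.41102107,  0.46562628,  0.1304483 ],
       [-0.62087318, -0.49892605,  0.60463981, -0.47433291],
       [-0.01620662, -0.76297738, -0.64622199,  0.61567136],
       [ 0.        ,  0.        ,  0.        ,  1.        ]])}
scene rocker_near [([309.0, 246.5, 25.0, 23.4], 0.73)]
scene rocker_unit [([30
[... 1030 characters left out ...]

top scale [([300.0, 178.1, 125.0, 121.0], 0.91)]
top tray [([292.1, 149.1, 70.0, 49.4], 0.76), ([336.8, 209.6, 16.9, 22.3], 0.62)]
wrist {'fov_y': 63.14859906506379, 'cx': 248.30576857726797, 'cy': 194.53998134697386, 'T_tool_cam': array([[ 3.49503134e-04, -9.52192244e-01, -3.05499277e-01,
         8.39504147e-02],
       [ 9.99999926e-01,  2.84043821e-04,  2.58720040e-04,
         6.19901085e-04],
       [-1.59576034e-04, -3.05499345e-01,  9.52192273e-01,
        -1.39750152e-01],
       [ 0.00000000e+00,  0.00000000e+00,  0.00000000e+00,
         1.00000000e+00]])}
wrist rocker_near []
wrist rocker_unit []
wrist bar_unit []
wrist bar_top []
wrist round_unit []
wrist scale []
wrist tray []
```

```bash
cat > h.py <<'E'
import numpy as np
from workcell import *
from scipy.spatial.transform import Rotation as R
def ray(c,u,v,s=None):
    m=camera_model(c);f=192/np.tan(np.radians(m["fov_y"])/2)
    if c=="wrist":
        T=np.eye(4);T[:3,:3]=R.from_quat(s["tool_rot"]).as_matrix();T[:3,3]=s["position"];T=T@m["T_tool_cam"]
    else:T=m["extrinsics"]
    d=T[:3,:3]@np.array([(u-m["cx"])/f,(v-m["cy"])/f,1]);return T[:3,3],d
def atz(c,u,v,z,s=None):
    o,d=ray(c,u,v,s);return o+d*(z-o[2])/d[2]
def proj(c,p,s=None):
    m=camera_model(c);f=192/np.tan(np.radians(m["fov_y"])/2)
    if c=="wrist":
        T=np.eye(4);T[:3,:3]=R.from_quat(s["tool_rot"]).as_matrix();T[:3,3]=s["position"];T=T@m["T_tool_cam"]
    else:T=m["extrinsics"]
    q=T[:3,:3].T@(np.asarray(p)-T[:3,3]);return np.array([f*q[0]/q[2]+m["cx"],f*q[1]/q[2]+m["cy"]])
E
python3 - <<'E'
from h import *
import cv2
for c,l in (("top",[("rock",337,208.5,.055),("bar",268.3,218.6,.052),("round",301.6,213.6,.05)]),("scene",[("rock",309,247,.055),("bar",245.5,203,.054),("round",275.2,227,.052)])):
    for n,u,v,z in l: print(c,n,atz(c,u,v,z).round(4))
a=cv2.imread("pics/top0.png");cv2.imwrite("pics/topz.png",cv2.resize(a[80:280,180:440],None,fx=3,fy=3,interpolation=cv2.INTER_CUBIC))
a=cv2.imread("pics/scene0.png");cv2.imwrite("pics/scenez.png",cv2.resize(a[120:320,190:450],None,fx=3,fy=3,interpolation=cv2.INTER_CUBIC))
E
```

```text
top rock [ 0.5091 -0.1483  0.055 ]
top bar [0.4852 0.0306 0.052 ]
top round [ 0.4972 -0.0566  0.05  ]
scene rock [ 0.504  -0.1552  0.055 ]
scene bar [0.4855 0.025  0.054 ]
scene round [ 0.4899 -0.0708  0.052 ]
```

View pics/topz.png

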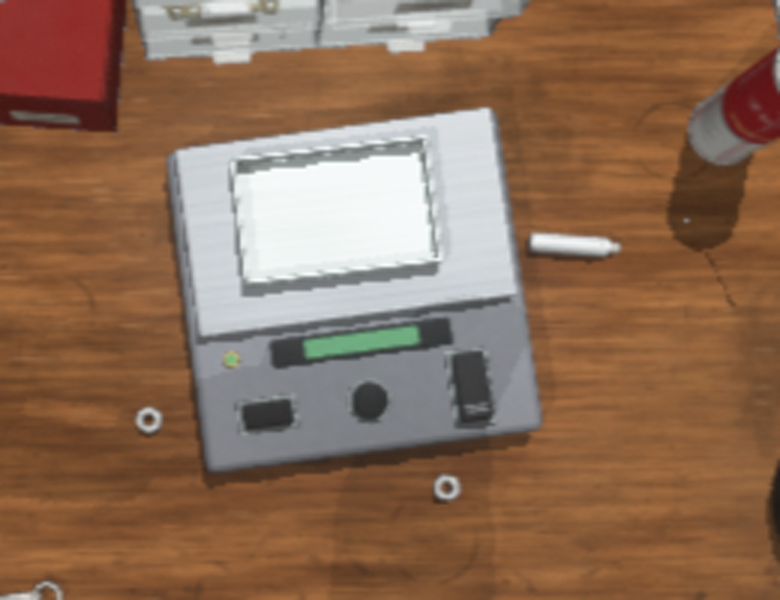

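View pics/scenez.png

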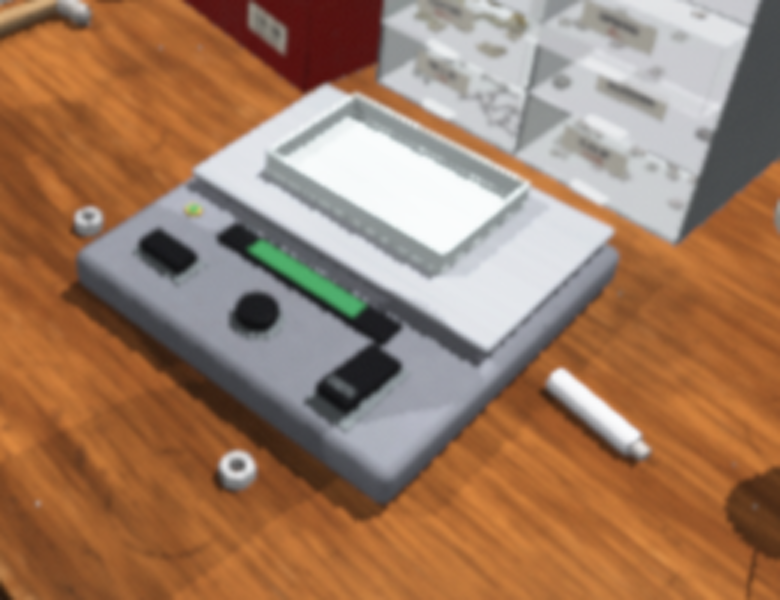

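View pics/scene0.png

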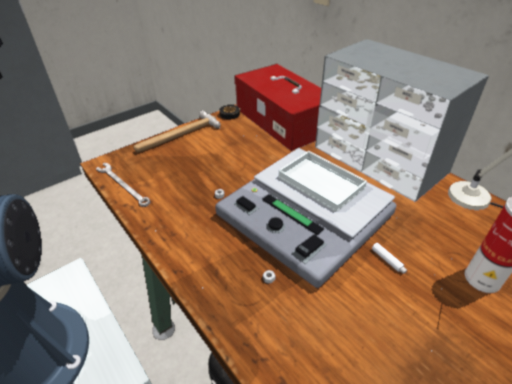

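```bash
cat >> h.py <<'E'
def plan(target,s,yawdeg=None):
    Rm=R.from_quat(s["tool_rot"]).as_matrix();d=Rm.T@(np.asarray(target)-s["position"])
    a=np.degrees(np.arctan2(Rm[1,1],Rm[0,1]));print("tool y ang",a.round(2),"units",(d/.025).round(3), "yaw",None if yawdeg is None else (-(90+yawdeg-a)/10).round(3))
E
python3 - <<'E'
from h import *
s=observe()
for t in ([.40,.35,.22],[.42,.22,.22],[.45,-.06,.2]): plan(t,s,7.6)
E
```

```text
tool y ang 74.94 units [-11.815  -7.323   0.983] yaw -2.266
tool y ang 74.94 units [-13.938 -12.137   0.983] yaw -2.266
tool y ang 74.94 units [-18.006 -22.64    1.782] yaw -2.266
```

```bash
python3 -m inch '{"translation":[[-2,-1.2,0.2],[-4,-2.4,0.4],[-6,-3.6,0.6],[-8,-4.9,0.8],[-10,-6.1,1],[-11.5,-7.5,1],[-12.5,-9.4,1],[-13.3,-11.2,1],[-14.2,-13,1],[-15,-14.8,1.2]],"yaw":[-0.3,-0.6,-0.9,-1.2,-1.5,-1.8,-2.1,-2.27,-2.27,-2.27],"jaw":[255,255,255,255,255,255,255,255,255,255]}' 20
python3 - <<'E'
from h import *
s=observe();print(s["clock"],s["position"])
plan([.45,-.06,.2],s,7.6)
E
```

```text
clock: 2.45
position: [0.4293, 0.1473, 0.2151]
tool_rot: [-0.067, 0.998, -0.0, 0.001]
contact_force: [0.2, -0.6, -0.7]
opening: 0.0015
2.45 [0.42928492 0.14727859 0.21507274]
tool y ang 97.64 units [ 0.283 -8.328  0.604] yaw 0.004
```

```bash
python3 -m inch '{"translation":[[0,-2,0.1],[0.1,-4,0.3],[0.2,-6,0.5],[0.3,-8,0.6],[0.3,-8.3,0.6],[0.3,-8.3,0.6]],"yaw":[0,0,0,0,0,0],"jaw":[255,255,255,255,255,255]}'
python3 - <<'E'
from h import *
import cv2
s=observe();print(s["clock"],s["position"],s["tool_rot"])
im=read_camera("wrist");cv2.imwrite("pics/w1.png",cv2.resize(im[:,:,::-1],(800,600)))
for t in("rocker_near","rocker_unit","bar_unit","bar_top","round_unit"):
    for d in look_for("wrist",t)[:1]:
        b=d["box"];print(t,np.round(b,1),round(d["p"],2),atz("wrist",b[0],b[1],.055,s).round(4))
E
```

```text
clock: 3.2
position: [0.4484, -0.0579, 0.1996]
tool_rot: [-0.066, 0.998, 0.0, -0.0]
contact_force: [0.6, 0.3, 0.9]
opening: 0.0004
3.2 [ 0.44838927 -0.05789184  0.19958118] [-6.58966562e-02  9.97826411e-01  2.76442104e-04 -9.14842359e-05]
rocker_near [150.5 230.2  30.8  49.2] 0.63 [ 0.5053 -0.1477  0.055 ]
rocker_unit [151.8 227.4  38.6  55.4] 0.79 [ 0.5021 -0.1465  0.055 ]
bar_unit [326.1 229.7  51.1  23.8] 0.62 [0.4819 0.0249 0.055 ]
bar_top [328.4 233.2  42.8  25.5] 0.98 [0.4853 0.028  0.055 ]
round_unit [235.9 229.9  36.7  33.7] 0.81 [ 0.4939 -0.0638  0.055 ]
```

View pics/w1.png

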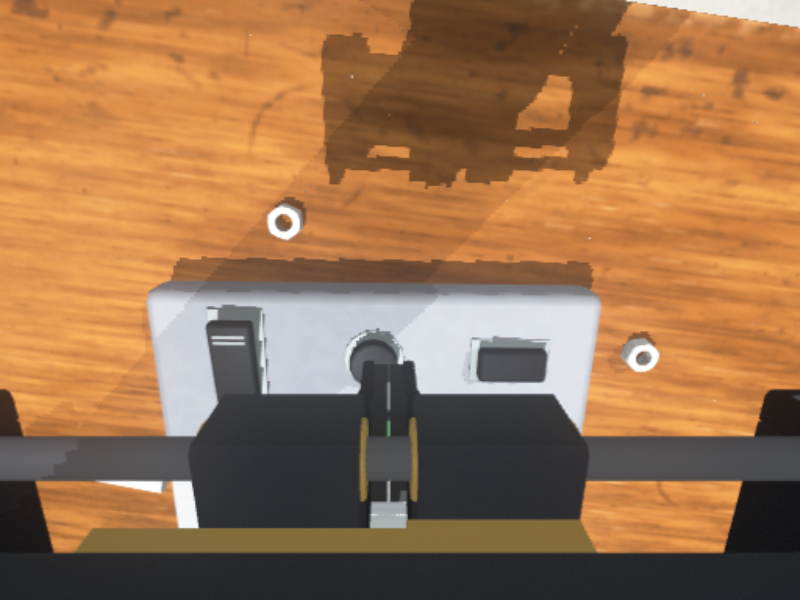

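```bash
python3 - <<'E'
from h import *
s=observe()
k=512/800
def p(u,v,z): 
    r=atz("wrist",u*k,v*k,z,s);return r
rib=p(228,340,.0575);end=p(229.5,321,.0586);bar=p(512.5,364.5,.054);rnd=p(374,362,.054)
print("rib",rib,"end",end,"bar",bar,rnd)
print("bar edges",p(512.5,347,.054),p(512.5,382,.054),p(477,364,.054),p(548,364,.054))
# yaw fit: rib=(-121,-90) bar=(-100,90)
d=bar-rib; print("yaw",np.degrees(np.arctan2(d[1],d[0])-np.arctan2(.18,.021)), np.hypot(d[0],d[1]),np.hypot(.18,.021))
A=p(160,286,.036);B=p(590,291,.036);d=B-A;print("front edge yaw",np.degrees(np.arctan2(d[1],d[0]))-90,A,B,np.linalg.norm(d))
# predictions in other cams
for c in("top","scene"):
    print(c,proj(c,rib),proj(c,bar))
E
```

```text
rib [ 0.49159725 -0.15055102  0.0575    ] end [ 0.47844134 -0.14977107  0.0586    ] bar [0.48548752 0.02927168 0.054     ] [ 0.49573336 -0.05870258  0.054     ]
bar edges [0.47363174 0.02670086 0.054     ] [0.49763075 0.03190484 0.054     ] [0.48821395 0.00671107 0.054     ] [0.48207561 0.05168459 0.054     ]
yaw 8.600380505928696 0.17992646758772143 0.18122085972646745
front edge yaw 7.082043746994216 [ 0.46953375 -0.20168848  0.036     ] [0.43527926 0.07402752 0.036     ] 0.2778357150393394
top [338.20683348 215.17634397] [268.80632115 218.44711074]
scene [302.8173998  247.81581041] [244.33827499 201.99710396]
```

```bash
python3 - <<'E'
from h import *
s=observe();plan([.488,-.1505,.095],s,7.6)
E
```

```text
tool y ang 97.76 units [-1.067 -3.936  4.184] yaw 0.016
```

```bash
python3 -m inch '{"translation":[[-0.6,-1.8,1],[-1,-3.5,2],[-1.07,-3.94,3.2],[-1.07,-3.94,4],[-1.07,-3.94,4.15],[-1.07,-3.94,4.15]],"yaw":[0,0,0,0,0,0],"jaw":[255,255,255,255,255,255]}'
python3 - <<'E'
from h import *
import cv2
s=observe();print(s["clock"],s["position"],s["tool_rot"],s["contact_force"])
Rm=R.from_quat(s["tool_rot"]).as_matrix()
for c in("wrist","scene"):
    im=read_camera(c)[:,:,::-1]
    tip=s["position"]+Rm@[0,0,.022]
    print(c,"tip",proj(c,tip,s),"near",proj(c,[.489,-.151,.0575],s))
    if c=="scene": im=cv2.resize(im[160:310,220:400],None,fx=4,fy=4,interpolation=cv2.INTER_CUBIC)
    else: im=cv2.resize(im,(800,600))
    cv2.imwrite(f"pics/{c}2.png",im)
E
```

```text
clock: 4.25
position: [0.4883, -0.1514, 0.096]
tool_rot: [-0.067, 0.998, -0.0, 0.0]
contact_force: [0.0, 0.0, 0.3]
opening: 0.0006
4.25 [ 0.48827493 -0.15136956  0.09603118] [-6.71772479e-02  9.97741057e-01 -1.45098092e-05  1.14963193e-05] [0.0174416  0.04302388 0.29968691]
wrist tip [247.59202496 247.28710417] near [248.07943185 236.07760531]
scene tip [302.41549277 243.18201347] near [302.00352627 248.60773221]
```

View pics/wrist2.png

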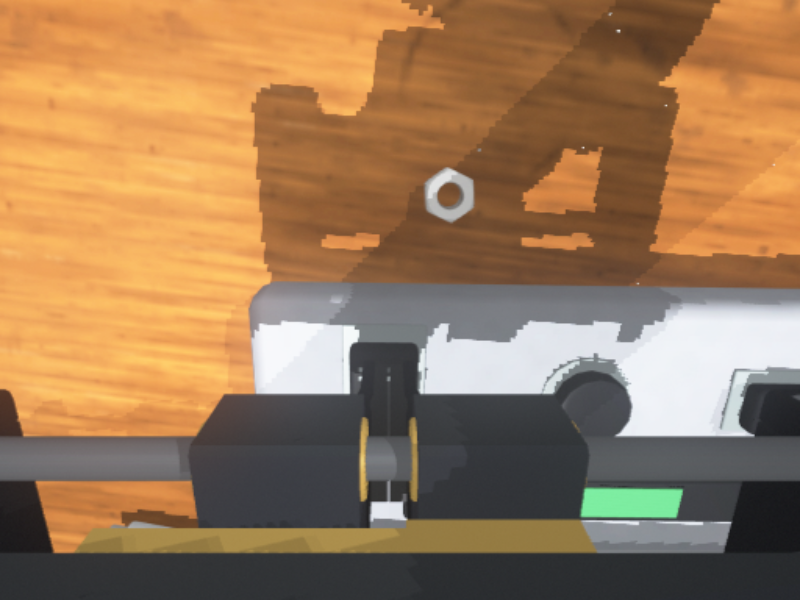

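View pics/scene2.png

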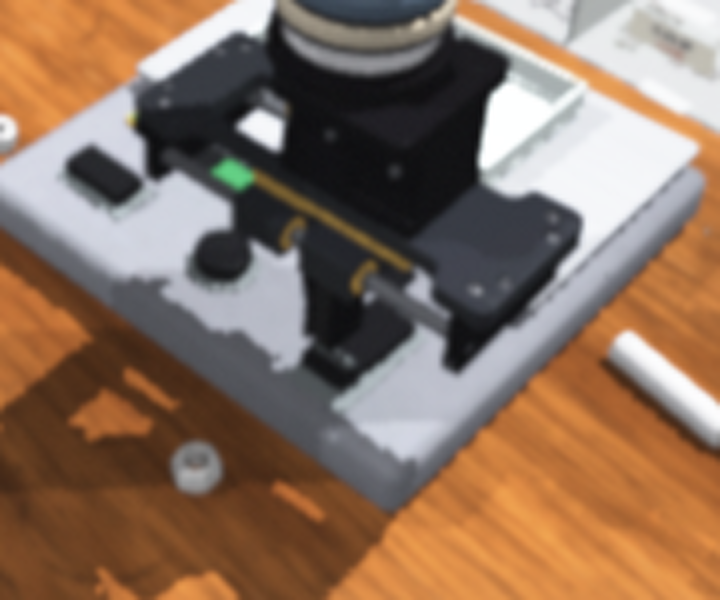

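```bash
python3 -m inch '{"translation":[[0,0,0.25],[0,0,0.45],[0,0,0.55],[0,0,0.6],[0,0,0.65],[0,0,0.65]],"yaw":[0,0,0,0,0,0],"jaw":[255,255,255,255,255,255]}'; python3 -m inch '{"translation":[[0,0,0.05],[0,0,0.1],[0,0,0.1]],"yaw":[0,0,0],"jaw":[255,255,255]}'
```

```text
clock: 5.1
position: [0.4879, -0.1519, 0.0795]
tool_rot: [-0.067, 0.998, 0.0, -0.0]
contact_force: [-0.9, 1.1, 1.3]
opening: 0.0006
clock: 5.48
position: [0.4878, -0.1518, 0.0771]
tool_rot: [-0.067, 0.998, 0.0, -0.0]
contact_force: [-2.2, -0.5, 2.9]
opening: 0.0004
```

```bash
python3 -m inch '{"translation":[[0,0,0.05],[0,0,0.1],[0,0,0.1]],"yaw":[0,0,0],"jaw":[255,255,255]}'
```

```text
clock: 5.85
position: [0.4873, -0.1519, 0.0755]
tool_rot: [-0.067, 0.998, 0.0, -0.001]
contact_force: [-5.8, -1.5, 12.0]
opening: 0.0004
```

```bash
python3 -m inch '{"translation":[[0,0,-0.4],[0,0,-1],[0,0,-2],[0,1,-3.5],[0,2.5,-4],[0,4,-4],[0,4,-4]],"yaw":[0,0,0,0,0,0,0],"jaw":[255,255,255,255,255,255,255]}'
python3 - <<'E'
from h import *
import cv2
s=observe();print(s["clock"],s["position"])
for c in("wrist","scene"):
    im=read_camera(c)[:,:,::-1]
    if c=="scene": im=cv2.resize(im[160:310,220:400],None,fx=4,fy=4,interpolation=cv2.INTER_CUBIC)
    else: im=cv2.resize(im,(800,600))
    cv2.imwrite(f"pics/{c}3.png",im)
E
```

```text
clock: 6.72
position: [0.4743, -0.0506, 0.1755]
tool_rot: [-0.068, 0.998, 0.0, 0.0]
contact_force: [-0.4, -0.2, -0.4]
opening: 0.0005
6.725 [ 0.47426115 -0.05056161  0.17546575]
```

View pics/wrist3.png

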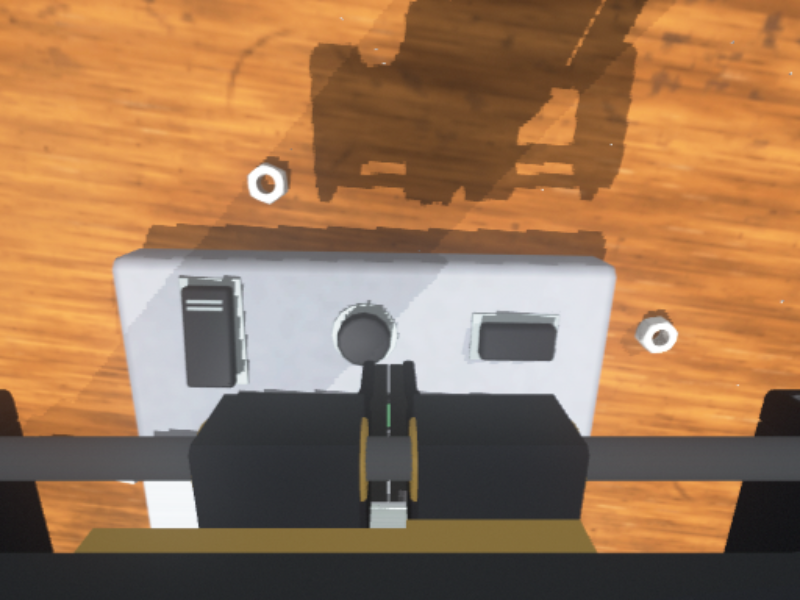

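View pics/scene3.png

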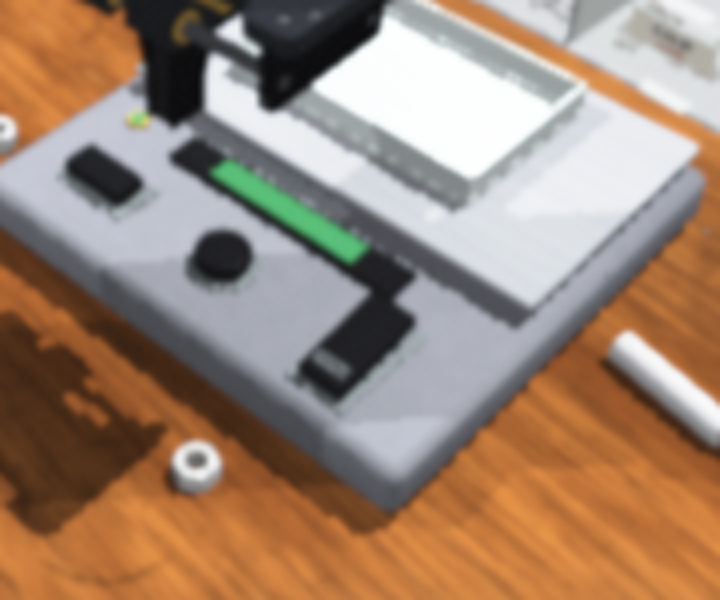

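The near end now sits lower: the ribs are at (204,305) in the wrist picture and the far end stands proud. I'll check the angle by numbers and measure the bar from here.

```bash
python3 - <<'E'
from h import *
from scipy.optimize import least_squares
s=observe();k=512/800
p=lambda u,v,z:atz("wrist",u*k,v*k,z,s)
print("rib on(.0525)",p(204.5,305,.0525),"rib if off",p(204.5,305,.0575),"bar",p(517,341,.054),"round",p(364.5,338,.054),"far edge .0585",p(211,386,.0585))
# fit pose (x,y,yaw) of scale from bar+round+rocker-far edge; predict ribs for a range of angles
obs=np.array([[517,341],[364.5,338]])*k
def pt(v,l):
    c,n=np.cos(v[2]),np.sin(v[2]);return [v[0]+c*l[0]-n*l[1],v[1]+n*l[0]+c*l[1],l[2]]
def rock(xl,a): # top face height with symmetric V top
    h=.009+abs(xl)*.12; c,n=np.cos(a),np.sin(a) # near end down for +a
    return [-.1+xl*c-(h-.0)*n,-.09,.046+h*c+xl*n]
f=lambda v:np.r_[(proj("wrist",pt(v,[-.1,.09,.054]),s)-obs[0]),(proj("wrist",pt(v,[-.1,0,.054]),s)-obs[1])]
v=least_squares(f,[.6,-.04,.13]).x;print(v,np.degrees(v[2]))
for a in(0,.1,.19,.24): print(a,[ (proj("wrist",pt(v,rock(x,a)),s)/k).round(1) for x in(-.03,-.021,.03)])
plan([.4855,.029,.095],s,7.6)
E
```

```text
rib on(.0525) [ 0.49087942 -0.15518023  0.0525    ] rib if off [ 0.48899982 -0.15343451  0.0575    ] bar [0.48797202 0.02401498 0.054     ] round [ 0.49797467 -0.06315251  0.054     ] far edge .0585 [ 0.53815329 -0.14832952  0.0585    ]
[ 0.59747882 -0.05297048  0.11318697] 6.485135707735223
0 [array([197.4, 286.6]), array([199.8, 301.7]), array([207.5, 385.6])]
0.1 [array([199.3, 283.1]), array([201. , 298.7]), array([205.5, 385.8])]
0.19 [array([201.1, 280.5]), array([202.2, 296.4]), array([203.7, 385.4])]
0.24 [array([202.1, 279.2]), array([202.9, 295.2]), array([202.7, 385. ])]
tool y ang 97.71 units [-0.825  3.195  3.206] yaw 0.011
```

```bash
python3 -m inch '{"translation":[[-0.4,1.5,0.8],[-0.8,3,1.8],[-0.83,3.15,2.8],[-0.83,3.15,3.1],[-0.83,3.15,3.1],[-0.83,3.15,3.1]],"yaw":[0,0,0,0,0,0],"jaw":[255,255,255,255,255,255]}'
python3 - <<'E'
from h import *
import cv2
for c in("wrist","scene"):
    im=read_camera(c)[:,:,::-1]
    if c=="wrist":
        s=observe();print(s["clock"],s["position"],s["qd"].round(4))
        print(c,proj(c,s["position"]-[0,0,.022],s)*800/512,"bar",proj(c,[.4855,.027,.054],s)*800/512)
    else: print(proj(c,s["position"]-[0,0,.022],s),proj(c,[.4855,.027,.054]))
    if c=="scene": im=cv2.resize(im[160:310,220:400],None,fx=4,fy=4,interpolation=cv2.INTER_CUBIC)
    else: im=cv2.resize(im,(800,600))
    cv2.imwrite(f"pics/{c}4.png",im)
E
```

```text
clock: 7.58
position: [0.4858, 0.0271, 0.0978]
tool_rot: [-0.066, 0.998, -0.0, 0.001]
contact_force: [-0.0, 0.2, -0.3]
opening: 0.0007
7.625 [0.48570229 0.02719946 0.09786221] [ 0.0043 -0.0034  0.003  -0.0003 -0.0027  0.0011]
wrist [386.89589477 386.28907393] bar [386.62094055 360.87040359]
[244.62985544 195.04868872] [244.95960434 202.52880599]
```

View pics/wrist4.png

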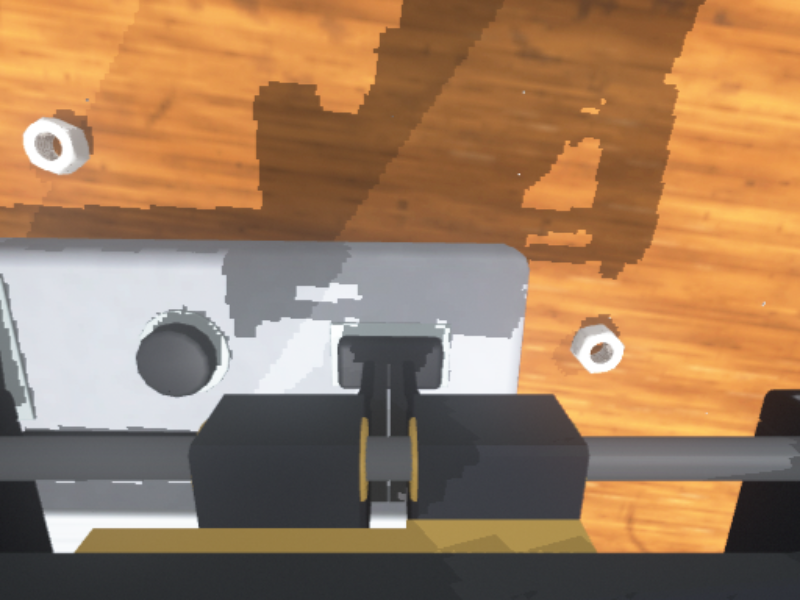

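View pics/scene4.png

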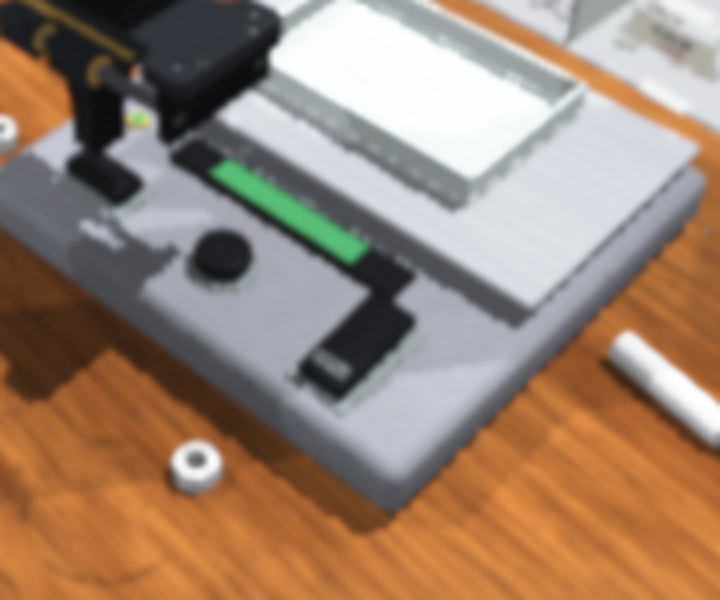

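```bash
python3 -m inch '{"translation":[[0,0,0.3],[0,0,0.6],[0,0,0.8],[0,0,0.9],[0,0,0.95],[0,0,0.95]],"yaw":[0,0,0,0,0,0],"jaw":[255,255,255,255,255,255]}'; python3 -m inch '{"translation":[[0,0,0.05],[0,0,0.08],[0,0,0.08]],"yaw":[0,0,0],"jaw":[255,255,255]}'
```

```text
clock: 8.43
position: [0.4846, 0.0281, 0.0733]
tool_rot: [-0.067, 0.998, 0.0, -0.0]
contact_force: [-1.7, -0.4, 2.3]
opening: 0.0004
clock: 8.8
position: [0.4846, 0.028, 0.0713]
tool_rot: [-0.067, 0.998, 0.0, -0.0]
contact_force: [-1.9, -0.3, 4.3]
opening: 0.0004
```

```bash
python3 -m inch '{"translation":[[0,0,0.02],[0,0,0.04],[0,0,0.04]],"yaw":[0,0,0],"jaw":[255,255,255]}'; python3 -m inch '{"translation":[[0,0,-0.3],[0,0,-0.8],[0,0,-1.6],[0,0,-3],[0,0,-4.5],[0.5,1.5,-5.5],[0.8,3.5,-5.5],[0.8,5.5,-5.5],[0.8,7,-5.5],[0.8,7,-5.5]],"yaw":[0,0,0,0,0,0,0,0,0,0],"jaw":[255,255,255,255,255,255,255,255,255,255]}'
python3 - <<'E'
from h import *
import cv2
im=read_camera("scene")[:,:,::-1];cv2.imwrite("pics/scene5.png",cv2.resize(im[160:310,220:400],None,fx=4,fy=4,interpolation=cv2.INTER_CUBIC))
im=read_camera("top")[:,:,::-1];cv2.imwrite("pics/top5.png",cv2.resize(im[80:280,180:440],None,fx=3,fy=3,interpolation=cv2.INTER_CUBIC))
a=cv2.imread("pics/scene0.png");cv2.imwrite("pics/scene0c.png",cv2.resize(a[160:310,220:400],None,fx=4,fy=4,interpolation=cv2.INTER_CUBIC))
E
```

```text
clock: 9.18
position: [0.4846, 0.0281, 0.0704]
tool_rot: [-0.067, 0.998, 0.0, -0.0]
contact_force: [-2.7, -0.9, 4.9]
opening: 0.0005
clock: 10.42
position: [0.4417, 0.2009, 0.2086]
tool_rot: [-0.069, 0.998, 0.0, 0.001]
contact_force: [-0.0, -0.2, 0.1]
opening: -0.0001
```

View pics/scene5.png

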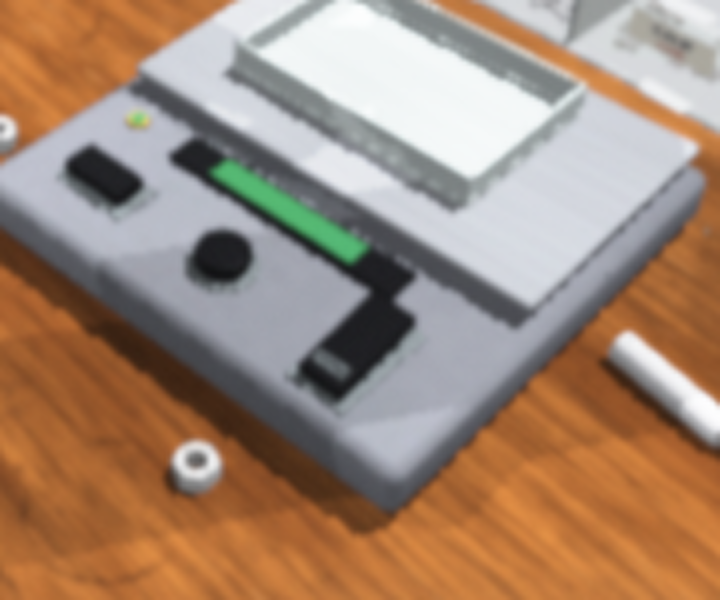

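View pics/scene0c.png

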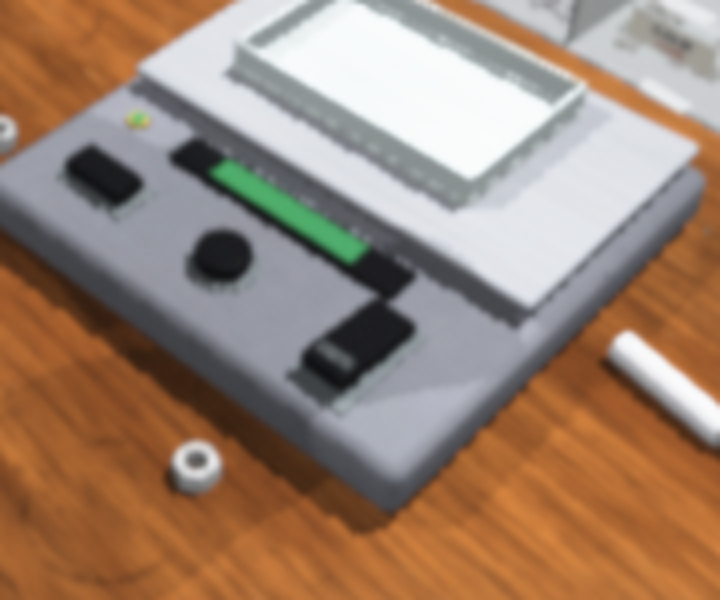

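View pics/top5.png

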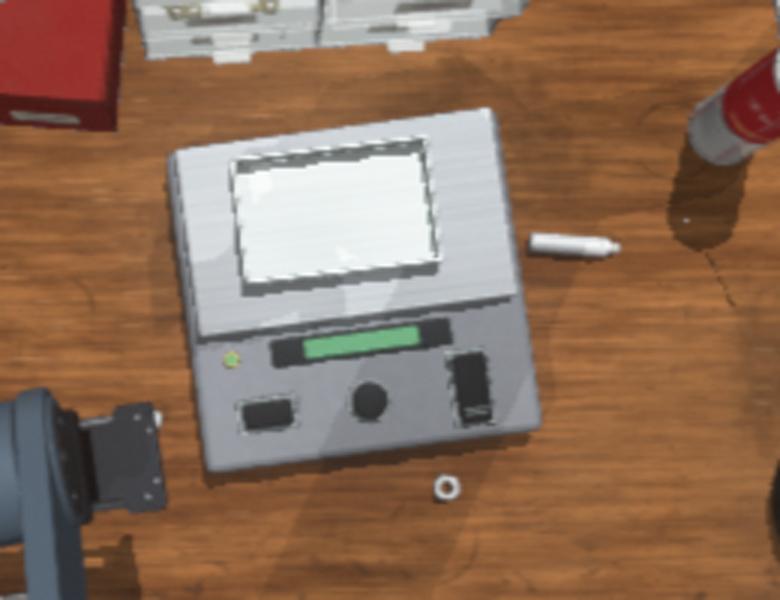

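```bash
python3 - <<'E'
from h import *
import cv2
c,n=np.cos(.13),np.sin(.13)
def rock(xl,a):
    h=.009+abs(xl)*.12;ca,sa=np.cos(a),np.sin(a)
    x=xl*ca-h*sa;z=.046+h*ca+xl*sa
    return [.5085+c*x,-.149+n*x,z]
for a in(0,.05,.1,.15,.19,.24): print(a,[((proj("scene",rock(x,a))-[220,160])*4).round(1).tolist() for x in(-.03,-.021,.03)])
a=cv2.imread("pics/scene0c.png")[270:420,270:440];b=cv2.imread("pics/scene5.png")[270:420,270:440]
cv2.imwrite("pics/cmp.png",cv2.resize(np.hstack([a,b]),None,fx=2.3,fy=2.3))
E
```

```text
0 [[315.3, 365.7], [327.1, 356.6], [391.5, 298.0]]
0.05 [[314.4, 368.5], [326.2, 358.7], [391.0, 296.7]]
0.1 [[313.5, 371.2], [325.4, 360.8], [390.4, 295.5]]
0.15 [[312.7, 373.8], [324.7, 362.8], [389.6, 294.4]]
0.19 [[312.2, 375.9], [324.2, 364.4], [389.0, 293.7]]
0.24 [[311.6, 378.4], [323.6, 366.4], [388.1, 292.9]]
```

View pics/cmp.png

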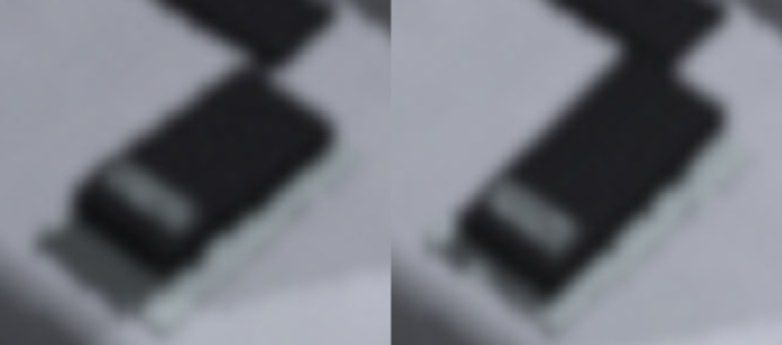

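```bash
python3 -c "
from workcell import *
s=observe();print(s['clock'],s['contact_force'],s['position']);print(close_job())"
```

```text
10.525 [ 0.7382279  -0.0334172  -0.04828406] [0.44204415 0.19878875 0.20828919]
the job is handed in; nothing more can be done
None
```

I tipped the rocker switch on, then pressed the bar key and let it come back up. I drew the arm clear and handed the job in at 10.5 s.

- **Rocker:** I pressed the near end with the closed fingertips until it met its stop, at about 12 N vertically. The tips were then at z = 53.5 mm, against 53.3 mm expected at the stop. In the scene camera the ribs moved about 9.1 px (in the 4x enlarged picture) between before and after; full travel predicts 8.7 to 9.8 px. The rocker stayed there after I drew back.
- **Bar key:** I pressed it about 5.6 mm, at 4.9 N vertically. In the last scene picture it looks the same as at the start, so it is up again.
- **Everything else:** The round key, tray, pin and the nut in front of the keys look the same in the final pictures as at the start. The nut beside the scale was partly hidden by the gripper in the last top view. It looked unmoved in the last wrist picture, and the part showing in the last scene picture had not moved.
- **Disagreements:** Individual camera measurements of the key positions differed by up to about 6 mm. One wrist picture was probably taken while the arm was still settling, and the rocker angle could not be judged from it. I re-checked both alignments just above the keys before pressing.

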